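# Put out one tin from the pantry's take-one dispenser

## Task

On the food pantry's take-one dispenser, use your fingertips to push the peg of the eccentric locking cam round until the cam is at its low point, the peg pointing straight away from the slide. Only then push the slide's upright paddle forward until the slide is fully home, so that its pusher shoves the waiting tin forward to the end of the lane. Do not touch, lift or tip the tin itself, leave the cam at its low point, the other groceries where they are, and finish with your hand clear.

Things in the scene. Friction and masses are not known exactly. Their poses are not given: they have to be found in the camera images.
- dispenser: plywood board 284 x 162 x 12 mm fixed on the table, carrying the mechanism. Axes: x forward along the slide (away from the robot, give or take the yaw), y left, z up. Origin on the table under the slide's centre line, level with the cam's axis; the board spans x -92 to 192, y -50 to 112 mm. Nothing on it but peg, paddle and tins (tops at 52 mm) is over 40 mm above the table
- slide (a joint): travel of the follower slide along dispenser +x, m: 0 = fully back (the start), 0.060 = fully home at its stop. Friction 3 N plus the tin; stays where it is left. A flat steel bar (26 mm above the table) with the paddle at its rear, the pusher at its front and a lug on its left side that the cam stops after 8 to 40 mm of travel, unless within about 0.4 rad of its low point
- paddle (a point): top middle of the rear face (facing the robot) of the slide's upright paddle, a plate 56 mm wide, 8 mm thick, standing from 14 to 85 mm above the table; at x = -105 mm, y = 0 of the dispenser when the slide is fully back. Push this rear face forward. Its axes are those of the dispenser
- cam (a joint): angle of the eccentric cam about its upright axis, rad, counter-clockwise from above. 0 = high point: peg and thick side point straight at the slide (dispenser -y) and block it. Low point: +3.14 or -3.14 (one place, either way round), the peg points straight away from the slide (dispenser +y). Starts within 1.5 of 0; stops at +3.6, -3.6. Stiff (7 N at the peg), stays as left
- pivot (a point): point on the cam's upright axis, at the top of the cam disc, 28 mm above the table, at x = 0, y = 60 mm of the dispenser. The disc is 64 mm in diameter, its centre 15 mm off the axis towards the peg. Its axes are those of the dispenser
- peg (a point): centre of the top of the cam's upright round peg: 16 mm diameter, rising from 28 to 95 mm above the table, 44 mm from the cam's axis
- pusher (a point): centre of the front face of the slide's upright pusher plate (52 mm wide, 14 to 40 mm above the table), which shoves the tin; at x = 48 mm, y = 0 of the dispenser when the slide is fully back
- tin: the tin to be put out: 66 mm diameter, 40 mm tall, about 0.19 kg, standing loose in the lane on the 12 mm board just ahead of the pusher, at about x = 83 mm of the dispenser; at about x = 141 mm when put out. The lane: y = 0, between 18 mm high guides 70 mm apart (x 52 to 152 mm), an 8 mm lip at its front end (x = 186 mm). Origin: centre of its underside
- spare_tin: a second tin like the first (66 mm diameter, 40 mm tall), standing loose on the dispenser's board, left of the front of the lane. Leave it alone. Origin: centre of its underside
- jar: small glass jar with a screw lid, 60 mm diameter, 75 mm tall, on the table close to the right side of the dispenser. Leave it alone. Origin: centre of its underside
- soup_can: steel can, 66 mm diameter, 101 mm tall, on the table to the left or right. Leave it alone. Origin: centre of its underside
- bean_can: steel can, 74 mm diameter, 110 mm tall, on the table to the left or right. Leave it alone. Origin: centre of its underside
- spread_jar: jar with a screw lid, 76 mm diameter, 115 mm tall, on the table to the left or right. Leave it alone. Origin: centre of its underside
- carton: upright food carton 50 x 90 x 130 mm, on the table to the left or right. Leave it alone. Origin: centre of its underside
- marker: marker pen, 14 mm thick, 134 mm long, lying on the table to the left. Leave it alone. Origin: midway along it, on the table

How it is judged:
By the outcome, as a careful person would: the job done as asked, in the order asked, and still so for the second after the job is handed in, with the robot touching nothing.
It also fails if it takes over 58 s, if anything falls off the work surface, if the arm or the gripper's body presses on something with over 40 N, if the wrist force passes 120 N, or if a joint passes its speed limit or range.

## Robot

A 7-joint arm with a two-finger parallel gripper is mounted at the origin on the work surface. World frame = base frame: x ahead of the robot, y to its left, z up, the work surface at z = 0. Lengths are in mm, angles in rad, forces in N, time in s.
With the tool pointing down it reaches from about 400 to 850 mm from the base axis. Payload 4.4 kg.
Tool frame: the origin (TCP) lies midway between the tips of the shut fingers; the grasp point (between the pads) lies 19 mm behind it; z points along the fingers, y is the line along which they close (so a half turn about z gives the same grasp; the last joint's range is limited). The gripper opens to 94 mm and grips with 3 to 60 N. Pads are 16 mm wide; open, the fingers measure 119 mm over their backs; the gripper's body (75 mm by 177 mm) begins 78 mm behind the grasp point.
Start: joints at [1.11, 0.628, 0.038, 1.517, -0.027, 0.996, -0.02], TCP at [250.034, -600.001, 205.478] pointing down, gripper open.
Joint ranges: [-3.06, 3.06], [-0.37, 2.12], [-1.25, 1.32], [0.18, 2.47], [-1.1, 4.24], [0.23, 1.98], [-2.94, 2.94]. Speed limits (rad/s): [2.57, 2.57, 3.14, 3.14, 3.14, 3.14, 3.14].

## Interface

Orientations are given as a 3x3 rotation matrix whose columns are the frame's x, y, z axes.
In Python, from bench import bot gives the robot as it stands.
- The arm moves only by the tool jog_arm, never from a script. Its argument "deltas" is one flat list of numbers, 7 for each row, row after row: the opening, from 0 (shut) to 1 (fully open), then the shift along the tool's x, y, z in cm, then the turn, a rotation vector about the tool's x, y, z in rad. A call has 1 to 12 rows; each row is the pose to reach, as a shift and turn from the pose commanded when the call began, along the tool's axes at that moment; what a row does not reach only later rows make up. A row lasts 1/8 s, in which the tool goes at most 62.5 mm and 10.7 degrees, less where a joint would pass 70% of its speed; a pose out of reach is approached as far as the arm can. A call with a gripper value outside its range is refused whole. The fingers move at their own pace and stop on an object; the grip force is fixed at half the most. Time passes only in rows, so rows that repeat a pose let the fingers close. It gives the time, the measured TCP pose, the force, the opening and the grip force at its end, in the units of the state.
- bot.observe(): the state, without advancing time (a new reading comes with each control period).
- bot.get_image(name): name is "scene" or "top" or "wrist"; returns the picture (420x560x3 uint8, blue, green, red); there is no depth.
- bot.camera_params(name): a dict with "fovy" (degrees; the focal length in pixels is half the picture's height over the tangent of half this angle, whatever the lens; pixels are square), "cx", "cy" (the principal point, pixels), "k1" (the pictures are not rectified: a ray, as slopes to the right and down, at radius r is drawn at 1 + k1 r^2 times it, then the intrinsics apply), "cam_to_world" (4x4, takes a point from camera to world coordinates); the wrist camera has in their place "mount" (4x4, takes a point from camera to tool coordinates, whose origin is the TCP and whose axes are the flange's). Camera axes: x right, y down, z forward; pixel columns grow to the right and rows downward; lengths in mm; the calibration is good to about 2 mm. A picture is of the moment at which its call begins: read the wrist's pose just before it. camera_params takes no time and is no camera call.
- bot.hand_in(): hands the job in; it is judged then, once.
The state is a dict: "clock": time; "joint_positions": joint angles; "qd": joint speeds; "tau": joint torques, N m; "eef_pos": TCP position; "orientation": TCP orientation; "contact_force": force on the tool from outside, world axes, zero at the start; "torque": the same for the moment, N m; "finger_gap": finger opening in mm; "grasp_force": force on a finger pad.
Only numpy, scipy, OpenCV 4.12 (cv2) and the standard library are available. Lean on these libraries where they do the work, as an engineer would, in place of code of your own. Each camera call takes 0.05 s, during which the arm holds its last target. There are 200 camera calls.

## Working session

There is one attempt and no reset: what is moved stays moved. The work goes in short steps, Python scripts to look and compute and a tool call to move; the robot and the scene stay as the last step left them, time stands still between calls to the robot, and variables do not carry over. Pictures are saved under pics/ and viewed, at most 10 in all, crops included, and the job is handed in when it is done.

Besides the shell and the picture viewer there is one more tool, called after "Request:" by a JSON object that holds its "api" and its "payload". jog_arm: Moves the arm, as the interface text tells. Its arguments: {"type":"object","properties":{"deltas":{"type":"array","items":{"type":"number"}}},"required":["deltas"]}

```bash
mkdir -p pics; ls
python3 - <<'E'
from bench import bot
import cv2
for n in("scene","top"):
    cv2.imwrite(f"pics/{n}0.png",bot.get_image(n)); p=bot.camera_params(n); print(n,p)
s=bot.observe();print(s["clock"],s["eef_pos"],s["orientation"])
E
```

```text
pics
scene {'fovy': 51.33870967110423, 'cx': 275.0263805359432, 'cy': 212.79193149222976, 'k1': -0.07089730759230432, 'cam_to_world': array([[-1.60083498e-02,  6.01869515e-01, -7.98433979e-01,
         1.45292719e+03],
       [ 9.99740310e-01,  2.25877722e-02, -3.01753323e-03,
         1.04491604e+00],
       [ 1.62186836e-02, -7.98274939e-01, -6.02074809e-01,
         7.65110360e+02],
       [ 0.00000000e+00,  0.00000000e+00,  0.00000000e+00,
         1.00000000e+00]])}
top {'fovy': 44.37744023410951, 'cx': 290.73645002170315, 'cy': 208.11016895303126, 'k1': 0.03317549889304625, 'cam_to_world': array([[-1.13073445e-02, -9.95477841e-01,  9.43186722e-02,
         4.38028510e+02],
       [-9.99791315e-01,  9.65037240e-03, -1.80054794e-02,
         9.01021118e+00],
       [ 1.70138455e-02, -9.45025835e-02, -9.95379220e-01,
         1.33192767e+03],
       [ 0.00000000e+00,  0.00000000e+00,  0.00000000e+00,
         1.00000000e+00]])}
0.1 [ 249.80367225 -599.45450661  204.6774676 ] [[ 9.23060572e-01  3.84654025e-01 -6.79711777e-04]
 [ 3.84654623e-01 -9.23059350e-01  1.50243244e-03]
 [-4.94976258e-05 -1.64829042e-03 -9.99998640e-01]]
```

View pics/scene0.png

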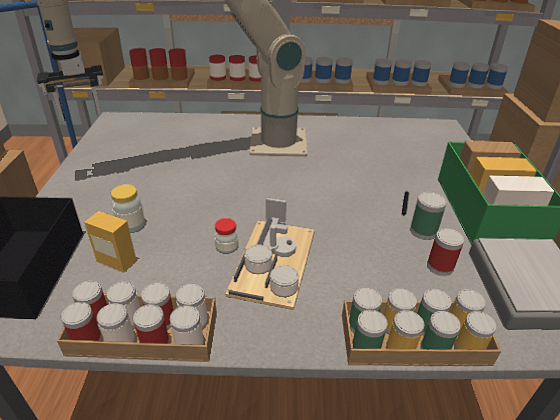

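View pics/top0.png

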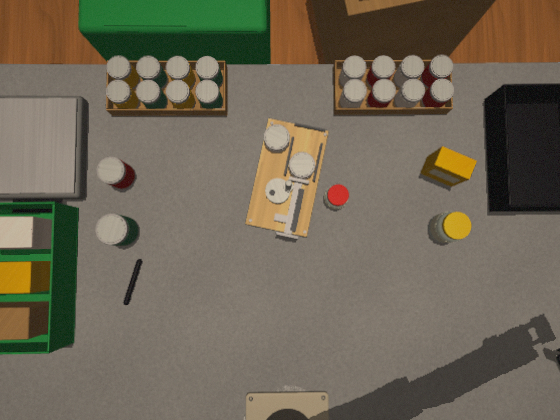

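The scene view shows the dispenser at about (272,262) and the red-lidded jar at (226,235). In the top view the board's corners are near (270,120), (327,128), (306,237) and (247,222). The cam is at about (277,190) and the paddle at about (288,235). I'll enlarge both and segment the board.

```bash
cat > h.py <<'E'
import numpy as np,cv2
from bench import bot
def cam(n,obs=None):
    p=bot.camera_params(n); f=210/np.tan(np.radians(p["fovy"]/2))
    if n=="wrist":
        T=np.eye(4);T[:3,:3]=obs["orientation"];T[:3,3]=obs["eef_pos"];M=T@p["mount"]
    else: M=p["cam_to_world"]
    return f,p["cx"],p["cy"],p["k1"],M
def ray(c,uv):
    f,cx,cy,k,M=c; d=np.array([(uv[0]-cx)/f,(uv[1]-cy)/f]); s=d.copy()
    for _ in range(20): s=d/(1+k*(s@s))
    return M[:3,3],M[:3,:3]@np.r_[s,1]
def plane(c,uv,z):
    o,d=ray(c,uv); return o+d*(z-o[2])/d[2]
def proj(c,P):
    f,cx,cy,k,M=c; q=M[:3,:3].T@(np.asarray(P,float)-M[:3,3]); s=q[:2]/q[2]; s=s*(1+k*(s@s)); return f*s+[cx,cy]
def tri(c1,a,c2,b):
    o1,d1=ray(c1,a);o2,d2=ray(c2,b)
    t=np.linalg.lstsq(np.c_[d1,-d2],o2-o1,rcond=None)[0]
    p,q=o1+t[0]*d1,o2+t[1]*d2; return (p+q)/2,np.linalg.norm(p-q)
E
python3 - <<'E'
from h import *
t=cv2.imread("pics/top0.png");s=cv2.imread("pics/scene0.png")
a=cv2.resize(t[110:245,240:360],None,fx=4.4,fy=4.4,interpolation=cv2.INTER_CUBIC)[:,:400]
b=cv2.resize(s[190:310,220:320],None,fx=4.0,fy=4.95,interpolation=cv2.INTER_CUBIC)
cv2.imwrite("pics/crop0.png",np.hstack([a,b[:a.shape[0]]])); print(a.shape,b.shape)
hsv=cv2.cvtColor(t,cv2.COLOR_BGR2HSV)
m=cv2.inRange(hsv,(8,60,90),(28,255,255)); m[:110]=0;m[250:]=0;m[:,:235]=0;m[:,340:]=0
m=cv2.morphologyEx(m,cv2.MORPH_OPEN,np.ones((3,3)))
p=cv2.findNonZero(m); c=cam("top")
h=cv2.convexHull(p)[:,0]; W=np.array([plane(c,u,12)[:2] for u in h],np.float32)
r=cv2.minAreaRect(W); print(r, cv2.boxPoints(r))
E
```

```text
(594, 400, 3) (594, 400, 3)
((645.3146362304688, -6.154449462890625), (163.78211975097656, 286.2457275390625), 77.39219665527344) [[ 487.768     -54.830566]
 [ 767.1115   -117.31119 ]
 [ 802.86127    42.521667]
 [ 523.51776   105.00229 ]]
```

View pics/crop0.png

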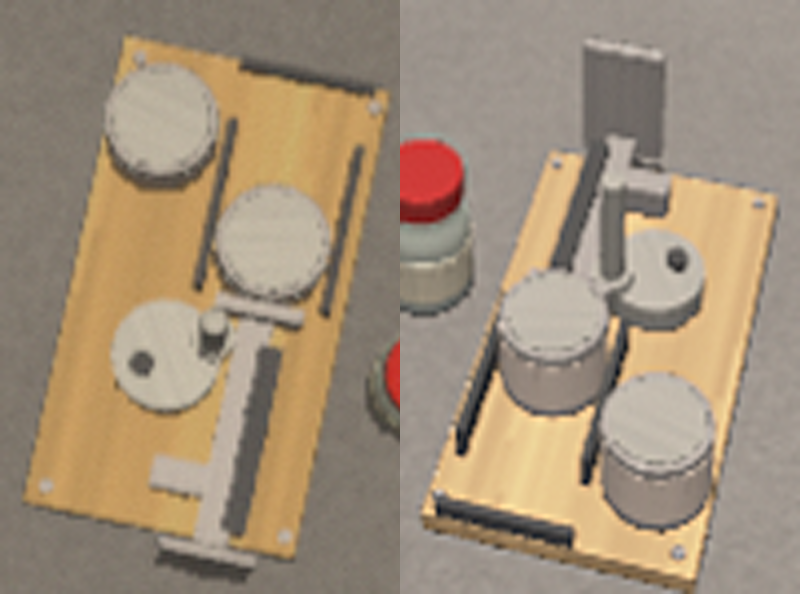

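The crop shows the peg top at crop px (213,320) in the top view and (620,145) in the scene view. The pivot dot is at (141,362) and (678,260). The paddle's top edge runs from (160,540) to (255,563) in the top view, with its scene middle at (624,48).

```bash
cat >> h.py <<'E'
YAW=-0.2200
Rz=np.array([[np.cos(YAW),-np.sin(YAW)],[np.sin(YAW),np.cos(YAW)]])
O=np.array([645.3,-6.2])-Rz@[50,31]
def disp(P): P=np.asarray(P,float); return np.r_[Rz.T@(P[:2]-O),P[2:]]
def world(p): p=np.asarray(p,float); return np.r_[Rz@p[:2]+O,p[2:]]
E
python3 - <<'E'
from h import *
ct,cs=cam("top"),cam("scene")
T=lambda x,y:(240+x/4.4-.4,110+y/4.4-.4); S=lambda x,y:(220+(x-400)/4-.4,190+y/4.95-.4)
print("O",O)
for n,a,b in [("peg",(213,318),(620,143)),("pivot",(141,362),(678,260)),("padL",(160,545),(663,55)),("padR",(255,567),(585,43)),("padmid",(207,556),(624,48)),("tin",(273,236),(553,310)),("spare",(160,115),(657,420)) ]:
    P,e=tri(ct,T(*a),cs,S(*b)); print(n,P.round(1),disp(P).round(1),round(e,1))
print("peg plane",disp(plane(ct,T(213,318),95)),disp(plane(cs,S(620,143),95)))
print("pivot plane",disp(plane(ct,T(141,362),28)),disp(plane(cs,S(678,260),28)))
print("tin plane",disp(plane(ct,T(273,236),52)),disp(plane(cs,S(553,310),52)))
jar=[plane(ct,(338,196),75)]; print("jar",jar,disp(jar[0]))
E
```

```text
O [589.74000922 -25.54133978]
peg [616.   -5.  116.8] [ 21.2  25.8 116.8] 4.3
pivot [603.3  34.5  31.2] [ 0.1 61.6 31.2] 1.9
padL [494.9  23.7  84.2] [-103.3   27.4   84.2] 1.6
padR [482.4 -28.8  81.9] [-104.1  -26.6   81.9] 1.0
padmid [488.6  -2.3  83.7] [-103.7    0.6   83.7] 1.1
tin [671.8 -42.   56.1] [83.7  1.8 56.1] 1.4
spare [742.9  21.2  54.3] [139.3  79.1  54.3] 0.2
peg plane [24.80953657 24.06210189 95.        ] [-6.62164862 21.61571313 95.        ]
pivot plane [ 0.65571354 60.79082253 28.        ] [-3.7955865  61.80186716 28.        ]
tin plane [84.6120082   1.13006067 52.        ] [79.16319721  1.30105001 52.        ]
jar [array([ 585.94009191, -130.40004277,   75.        ])] [  19.17494562 -103.16059532   75.        ]
```

```bash
cat >> h.py <<'E'
from scipy.spatial.transform import Rotation as Ro
def rows(targets,start=None):
    """targets: (opening, disp x,y,z mm, world angle of tool y); prints jog rows from the current pose"""
    s=bot.observe(); R=np.array(s["orientation"]); p=np.array(s["eef_pos"])
    for o,x,y,z,a in targets:
        ya=np.array([np.cos(a),np.sin(a),0]); za=np.array([0,0,-1.]); Rt=np.c_[np.cross(ya,za),ya,za]
        d=R.T@(world([x,y,z])-p)/10; r=Ro.from_matrix(R.T@Rt).as_rotvec()
        print(o,d.round(2),r.round(3))
E
python3 - <<'E'
from h import *
ct,cs=cam("top"),cam("scene")
T=lambda x,y:(240+x/4.4-.4,110+y/4.4-.4); S=lambda x,y:(220+(x-400)/4-.4,190+y/4.95-.4)
for b in [(612,180),(612,186)]:
    P,e=tri(ct,T(213,318),cs,S(*b)); print(P,disp(P),e)
print(proj(cs,world([24.5,24,95])))
rows([(.5,24.5,24,190,-2.5)])
E
```

```text
[619.08211142  -7.42422064  95.82248713] [24.68119062 24.08376626 95.82248713] 0.07637409204100193
[619.58075311  -7.41991236  92.41770226] [25.16687358 24.19678908 92.41770226] 0.17572774762460786
[272.56447621 226.17495061]
0.5 [ 56.84 -40.44   1.53] [-1.000e-03  1.000e-03  1.324e+00]
```

Peg measured in two views: dispenser (24.7, 24.1), z 95.8. That is 43.6 mm from the pivot, so the cam is at about +0.60. Next I hover over it.

Request:
{"api": "jog_arm", "payload": {"deltas": [0.5,14,-10,0,0,0,0.33,0.5,28,-20,0,0,0,0.66,0.5,42,-30,0.5,0,0,1.0,0.5,56.8,-40.4,1.5,0,0,1.32,0.5,56.8,-40.4,1.5,0,0,1.32,0.5,56.8,-40.4,1.5,0,0,1.32,0.5,56.8,-40.4,1.5,0,0,1.32,0.5,56.8,-40.4,1.5,0,0,1.32,0.5,56.8,-40.4,1.5,0,0,1.32,0.5,56.8,-40.4,1.5,0,0,1.32,0.5,56.8,-40.4,1.5,0,0,1.32,0.5,56.8,-40.4,1.5,0,0,1.32]}}

```text
clock: 1.6
eef_pos: [620.4, -2.0, 189.2]
orientation: [[0.608, -0.794, -0.0], [-0.794, -0.608, 0.003], [-0.003, -0.001, -1.0]]
contact_force: [-0.7, -0.4, 0.2]
finger_gap: 47.2
grasp_force: 0.0
```

Run:
```python
from h import *
s=bot.observe(); im=bot.get_image("wrist"); cv2.imwrite("pics/w1.png",im)
c=cam("wrist",s); print(s["clock"],s["eef_pos"],s["joint_positions"])
for n,p in dict(peg=[24.7,24.1,95],pivot=[0,60,28],O=[0,0,26]).items(): print(n,proj(c,world(p)))
```

```text
1.6 [620.39398005  -2.03035958 189.22969042] [-0.27423934  0.63065829  0.38770197  1.6296505  -0.28366223  0.93774133
 -2.27219065]
peg [284.31850468 205.19691428]
pivot [271.99579675 226.17747219]
O [316.76266197 190.06447749]
```

View pics/w1.png

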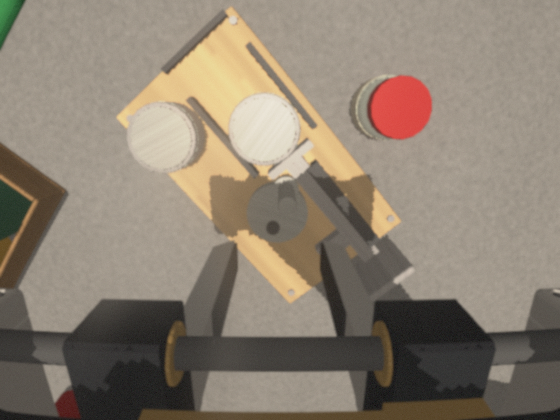

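The wrist view shows the pivot dot at (273,228), as predicted. The peg is around (286,190), shaded by the gripper, so I'll zoom in to settle it.

Run:
```python
from h import *
im=cv2.imread("pics/w1.png")[160:260,230:350]
cv2.imwrite("pics/w1c.png",cv2.resize(cv2.convertScaleAbs(im,alpha=1.6),None,fx=6,fy=6,interpolation=cv2.INTER_CUBIC))
s=bot.observe();c=cam("wrist",s)
for z in(28,95): print(z,[ (t,proj(c,world([44*np.sin(t),60-44*np.cos(t),z])).round(0)) for t in (.3,.6,.9)])
```

```text
28 [(0.3, array([294., 193.])), (0.6, array([282., 188.])), (0.9, array([269., 187.]))]
95 [(0.3, array([297., 213.])), (0.6, array([283., 206.])), (0.9, array([267., 204.]))]
```

View pics/w1c.png

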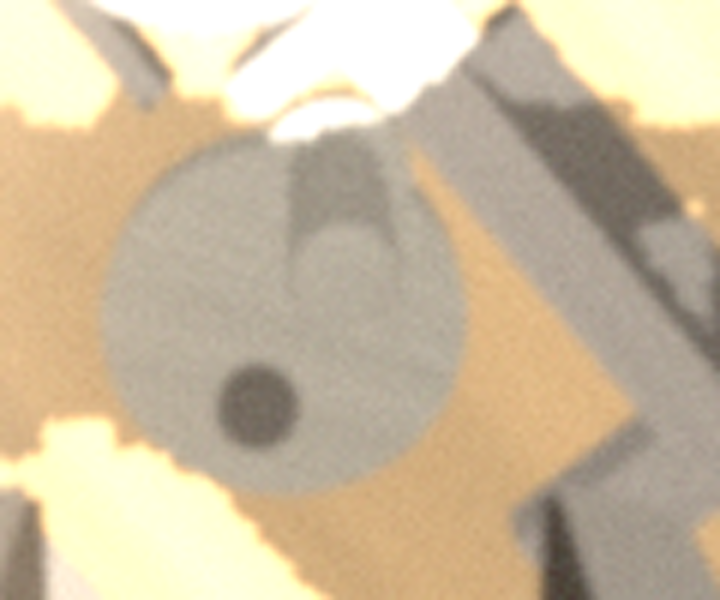

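The peg top centre is at crop (343,275), i.e. image (287,206), against a prediction of (284,205). The cam angle is therefore about 0.56. Next I plan the descent straddling the peg.

Run:
```python
from h import *
print(bot.observe()["eef_pos"])
rows([(.42,23.5,23,120,-2.6),(.42,23.5,23,57,-2.6)])
```

```text
[619.93636187  -4.07943328 189.38791449]
0.42 [0.2  0.43 6.94] [-0.     0.002  0.11 ]
0.42 [ 0.21  0.43 13.24] [-0.     0.002  0.11 ]
```

Request:
{"api": "jog_arm", "payload": {"deltas": [0.42,0,0,0,0,0,0.11,0.42,0,0,0,0,0,0.11,0.42,0,0,4,0,0,0.11,0.42,0,0,7,0,0,0.11,0.42,0,0,7,0,0,0.11,0.42,0,0,7,0,0,0.11]}}

```text
clock: 2.4
eef_pos: [619.6, -9.7, 121.7]
orientation: [[0.51, -0.86, 0.002], [-0.86, -0.51, -0.0], [0.001, -0.001, -1.0]]
contact_force: [0.5, -0.2, -0.1]
finger_gap: 39.3
grasp_force: 0.0
```

Request:
{"api": "jog_arm", "payload": {"deltas": [0.42,-0.2,0.1,2,0,0,0,0.42,-0.2,0.1,4,0,0,0,0.42,-0.2,0.1,5.5,0,0,0,0.42,-0.2,0.1,6.4,0,0,0,0.42,-0.2,0.1,6.4,0,0,0,0.42,-0.2,0.1,6.4,0,0,0]}}

```text
clock: 3.15
eef_pos: [617.6, -7.5, 57.1]
orientation: [[0.51, -0.86, 0.001], [-0.86, -0.51, -0.0], [0.001, -0.001, -1.0]]
contact_force: [0.9, 0.2, 0.5]
finger_gap: 39.8
grasp_force: 0.0
```

```bash
cat >> h.py <<'E'
def arc(th,lead,z=57,o=.3,lag=0):
    u=np.array([np.sin(th),-np.cos(th)]);t=np.array([np.cos(th),np.sin(th)])
    p=np.array([0,60])+44*u+lead*t
    return (o,p[0],p[1],z,th+YAW-np.pi+lag)
E
python3 - <<'E'
from h import *
rows([arc(t,6,lag=l) for t,l in zip(np.arange(.6,1.71,.1),[.19,.15,.1,.05]+[0]*8)])
E
```

```text
0.3 [ 0.2  -0.71  0.01] [-0.001 -0.001 -0.034]
0.3 [ 0.18 -1.15  0.01] [-0.001 -0.001 -0.094]
0.3 [ 0.12 -1.59  0.01] [-0.001 -0.001 -0.144]
0.3 [ 0.02 -2.02  0.01] [-0.001 -0.001 -0.194]
0.3 [-0.12 -2.44  0.01] [-0.001 -0.001 -0.244]
0.3 [-0.31 -2.85  0.01] [-0.001 -0.001 -0.344]
0.3 [-0.53 -3.23  0.01] [-0.001 -0.001 -0.444]
0.3 [-0.79 -3.59  0.01] [-0.001 -0.001 -0.544]
0.3 [-1.09 -3.92  0.01] [-0.001 -0.001 -0.644]
0.3 [-1.41 -4.22  0.01] [-0.001 -0.001 -0.744]
0.3 [-1.77 -4.48  0.01] [-0.001 -0.001 -0.844]
0.3 [-2.15 -4.71  0.01] [-0.001 -0.001 -0.944]
```

Request:
{"api": "jog_arm", "payload": {"deltas": [0.3,0.2,-0.7,0,0,0,-0.03,0.3,0.2,-1.1,0,0,0,-0.09,0.3,0.1,-1.6,0,0,0,-0.14,0.3,0,-2.0,0,0,0,-0.19,0.3,-0.1,-2.4,0,0,0,-0.24,0.3,-0.3,-2.8,0,0,0,-0.34,0.3,-0.5,-3.2,0,0,0,-0.44,0.3,-0.8,-3.6,0,0,0,-0.54,0.3,-1.1,-3.9,0,0,0,-0.64,0.3,-1.4,-4.2,0,0,0,-0.74,0.3,-1.8,-4.5,0,0,0,-0.84,0.3,-1.8,-4.5,0,0,0,-0.84]}}

```text
clock: 4.65
eef_pos: [648.2, 26.2, 57.0]
orientation: [[0.981, -0.194, 0.003], [-0.194, -0.981, -0.005], [0.004, 0.005, -1.0]]
contact_force: [1.2, -7.6, -0.3]
finger_gap: 28.1
grasp_force: 3.3
```

Run:
```python
from h import *
a=arc(1.6,6); print(world(a[1:4]), disp(bot.observe()["eef_pos"]),a)
rows([arc(t,6) for t in [1.7,1.85,2.0,2.15,2.3,2.45,2.6,2.75,2.85]])
```

```text
[647.17318693  30.55943179  57.        ] [45.77034228 63.2080884  57.00525649] (0.3, np.float64(43.806041400018486), np.float64(67.28222059950573), 57, -1.761592653589793)
0.3 [-0.27 -0.85 -0.  ] [ 0.005 -0.003 -0.105]
0.3 [-0.48 -1.48 -0.01] [ 0.005 -0.003 -0.255]
0.3 [-0.78 -2.08 -0.01] [ 0.005 -0.003 -0.405]
0.3 [-1.16 -2.62 -0.02] [ 0.006 -0.002 -0.555]
0.3 [-1.62 -3.1  -0.02] [ 0.006 -0.002 -0.705]
0.3 [-2.15 -3.5  -0.02] [ 0.006 -0.001 -0.855]
0.3 [-2.73 -3.83 -0.03] [ 6.000e-03 -1.000e-03 -1.005e+00]
0.3 [-3.35 -4.06 -0.03] [ 0.006 -0.    -1.155]
0.3 [-3.79 -4.16 -0.03] [ 0.006 -0.    -1.255]
```

Request:
{"api": "jog_arm", "payload": {"deltas": [0.3,-0.3,-0.8,0,0,0,-0.1,0.3,-0.5,-1.45,0,0,0,-0.25,0.3,-0.8,-2.0,0,0,0,-0.4,0.3,-1.2,-2.5,0,0,0,-0.55,0.3,-1.7,-2.95,0,0,0,-0.7,0.3,-2.25,-3.3,0,0,0,-0.85,0.3,-2.85,-3.6,0,0,0,-1.0,0.3,-3.5,-3.8,0,0,0,-1.15,0.3,-3.9,-3.9,0,0,0,-1.25,0.3,-3.9,-3.9,0,0,0,-1.25]}}

```text
clock: 5.9
eef_pos: [620.5, 75.9, 57.5]
orientation: [[0.493, 0.87, 0.008], [0.87, -0.493, 0.0], [0.004, 0.007, -1.0]]
contact_force: [6.1, -1.2, -3.5]
finger_gap: 28.1
grasp_force: 3.1
```

Run:
```python
from h import *
s=bot.observe(); print(s["clock"],disp(s["eef_pos"]),s["contact_force"],s["finger_gap"],s["joint_positions"].round(2))
rows([arc(t,6) for t in [2.9,3.0,3.14,3.2]])
im=bot.get_image("top"); cv2.imwrite("pics/t2.png",cv2.resize(im[110:245,230:360],None,fx=4.4,fy=4.4,interpolation=cv2.INTER_CUBIC))
```

```text
5.9 [  7.8976342  105.69357099  57.49476123] [ 6.14499599 -1.15853398 -3.52523346] 28.062918021572536 [-0.04  0.78 -0.21  1.71  0.24  0.67 -0.89]
0.3 [-0.24 -0.26  0.05] [ 0.007 -0.004 -0.054]
0.3 [-0.35 -0.69  0.04] [ 0.008 -0.004 -0.154]
0.3 [-0.56 -1.27  0.04] [ 0.008 -0.003 -0.294]
0.3 [-0.68 -1.51  0.04] [ 0.008 -0.003 -0.354]
```

Request:
{"api": "jog_arm", "payload": {"deltas": [0.3,-0.2,-0.4,0,0,0,-0.1,0.3,-0.4,-0.8,0,0,0,-0.2,0.3,-0.55,-1.2,0,0,0,-0.29,0.3,-0.55,-1.2,0,0,0,-0.29,0.3,-0.55,-1.2,0,0,0,-0.29]}}

```text
clock: 6.58
eef_pos: [607.9, 78.7, 57.7]
orientation: [[0.224, 0.975, 0.009], [0.975, -0.224, 0.002], [0.004, 0.009, -1.0]]
contact_force: [6.7, 1.4, -3.6]
finger_gap: 28.4
grasp_force: 3.2
```

Run:
```python
from h import *
s=bot.observe(); print(s["clock"],disp(s["eef_pos"]),s["contact_force"],s["finger_gap"]); print(s["orientation"].round(3))
rows([arc(3.14,6)])
im=bot.get_image("top"); cv2.imwrite("pics/t2.png",cv2.resize(im[110:245,230:360],None,fx=4.4,fy=4.4,interpolation=cv2.INTER_CUBIC))
```

```text
6.575 [ -4.99194276 105.71567953  57.73195146] [ 6.66520518  1.441556   -3.56321313] 28.385486071582207
[[ 0.224  0.975  0.009]
 [ 0.975 -0.224  0.002]
 [ 0.004  0.009 -1.   ]]
0.3 [-0.17 -0.09  0.07] [ 0.009 -0.004 -0.004]
```

Request:
{"api": "jog_arm", "payload": {"deltas": [0.3,0,-0.1,0,0,0,0,0.3,0,-0.1,0,0,0,0,0.3,0,0.9,0,0,0,0,0.42,0,0.9,0,0,0,0,0.42,0,0.9,0,0,0,0,0.42,0,0.9,-5,0,0,0,0.42,0,0.9,-10,0,0,0,0.42,0,0.9,-10,0,0,0]}}

```text
clock: 7.62
eef_pos: [614.0, 76.8, 160.6]
orientation: [[0.224, 0.975, 0.007], [0.975, -0.224, 0.001], [0.003, 0.007, -1.0]]
contact_force: [0.2, 0.9, 0.1]
finger_gap: 39.1
grasp_force: 0.0
```

Run:
```python
from h import *
s=bot.observe(); print(s["clock"],s["eef_pos"],disp(s["eef_pos"]),s["contact_force"])
im=bot.get_image("wrist");c=cam("wrist",s)
for t in(2.94,3.14,3.34): print(t,proj(c,world([44*np.sin(t),60-44*np.cos(t),95])).round(1))
print(proj(c,world([0,60,28])))
sc=bot.get_image("scene"); cv2.imwrite("pics/s3.png",sc)
a=cv2.resize(im,(480,360));b=cv2.resize(sc[200:290,240:320],(320,360),interpolation=cv2.INTER_CUBIC)
cv2.imwrite("pics/w3.png",np.hstack([a,b]))
cs=cam("scene")
for t in(2.94,3.14,3.34): print(t,((proj(cs,world([44*np.sin(t),60-44*np.cos(t),95]))-[240,200])*4+[480,0]).round(1))
rows([(0,-140,0,150,YAW-np.pi/2)])
```

```text
7.625 [613.98148813  76.79102854 160.56221285] [  1.32524327 105.15610603 160.56221285] [0.20005587 0.85601628 0.12417341]
2.94 [287.2 223.4]
3.14 [275.6 222.4]
3.34 [264.  223.6]
[275.93889339 243.43854698]
2.94 [742.1 109.7]
3.14 [746.1 101.3]
3.34 [747.2  92.5]
0 [-10.43 -13.81   0.66] [0.    0.    1.565]
```

View pics/w3.png

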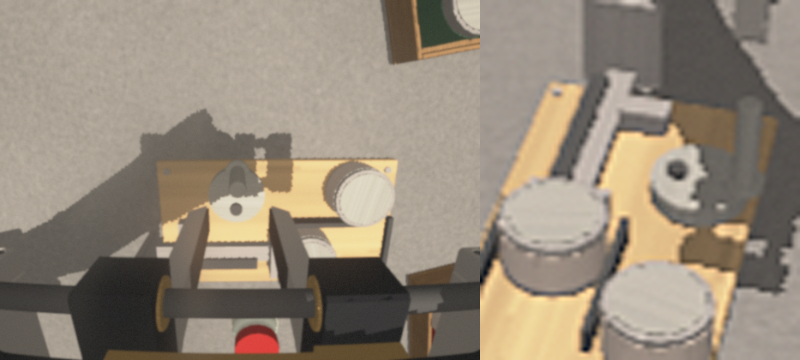

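The wrist view has the pivot dot at (275,245) and the peg directly beyond it at column 276. The scene crop has the peg at (747,100), and the prediction for 3.14 was (746,101). The cam is at its low point and the slide is still back. Next I close the fingers and go behind the paddle.

Request:
{"api": "jog_arm", "payload": {"deltas": [0,-4,-6,0,0,0,0,0,-8,-11,0,0,0,0,0,-10.5,-14,0,0,0,0,0,-10.5,-14,0,0,0,0,0,-10.5,-14,0,0,0,0,0,-10.5,-14,0,0,0,0,0,-10.5,-14,4,0,0,0,0,-10.5,-14,8,0,0,0,0,-10.5,-14,10.5,0,0,0,0,-10.5,-14,10.5,0,0,0,0,-10.5,-14,10.5,0,0,0]}}

```text
clock: 9.1
eef_pos: [452.5, 5.6, 51.9]
orientation: [[0.223, 0.975, 0.001], [0.975, -0.223, 0.0], [0.001, 0.001, -1.0]]
contact_force: [-0.4, -0.7, 0.4]
finger_gap: 0.7
grasp_force: 0.0
```

Run:
```python
from h import *
s=bot.observe(); print(s["clock"],s["eef_pos"],disp(s["eef_pos"]),s["contact_force"],s["finger_gap"])
rows([(0,-118,0,55,YAW),(0,-57,0,55,YAW)])
```

```text
9.1 [452.46302908   5.56873585  51.89558875] [-140.75739485    0.40233982   51.89558875] [-0.43004241 -0.66185759  0.43686767] 0.6901653504031594
0 [-0.03  2.28 -0.31] [ 0.001 -0.001 -0.005]
0 [ 0.    8.38 -0.3 ] [ 0.001 -0.001 -0.005]
```

Request:
{"api": "jog_arm", "payload": {"deltas": [0,0,1.2,0,0,0,0,0,0,2.0,0,0,0,0,0,0,2.5,0,0,0,0,0,0,3.0,0,0,0,0,0,0,3.5,0,0,0,0,0,0,4.0,0,0,0,0,0,0,4.5,0,0,0,0,0,0,5.0,0,0,0,0,0,0,5.5,0,0,0,0,0,0,6.0,0,0,0,0,0,0,6.4,0,0,0,0,0,0,6.4,0,0,0,0]}}

```text
clock: 10.6
eef_pos: [514.9, -9.5, 51.5]
orientation: [[0.224, 0.974, 0.002], [0.974, -0.224, 0.0], [0.0, 0.001, -1.0]]
contact_force: [-1.7, -0.2, -0.2]
finger_gap: 0.5
grasp_force: 0.8
```

Run:
```python
from h import *
s=bot.observe(); print(s["clock"],disp(s["eef_pos"]),s["contact_force"],s["finger_gap"])
```

```text
10.6 [-76.50058511  -0.67026945  51.46351522] [-1.66993062 -0.15954398 -0.15074939] 0.46684883126712856
```

Request:
{"api": "jog_arm", "payload": {"deltas": [0,0,0.5,0,0,0,0,0,0,1.0,0,0,0,0,0,0,1.5,0,0,0,0,0,0,1.9,0,0,0,0,0,0,2.2,0,0,0,0,0,0,2.4,0,0,0,0,0,0,2.4,0,0,0,0]}}

```text
clock: 11.48
eef_pos: [532.2, -13.6, 51.2]
orientation: [[0.223, 0.975, -0.009], [0.975, -0.223, -0.0], [-0.002, -0.009, -1.0]]
contact_force: [-14.0, 4.6, 10.3]
finger_gap: 0.4
grasp_force: 7.2
```

Run:
```python
from h import *
s=bot.observe(); print(s["clock"],disp(s["eef_pos"]),s["contact_force"],s["finger_gap"])
```

```text
11.475 [-58.77103392  -0.91513364  51.20248456] [-13.98524452   4.59586973  10.25867371] 0.36904211972791895
```

Request:
{"api": "jog_arm", "payload": {"deltas": [0,0,0.3,0,0,0,0,0,0,0.3,0,0,0,0]}}

```text
clock: 11.72
eef_pos: [532.1, -13.8, 51.0]
orientation: [[0.222, 0.975, -0.015], [0.975, -0.223, -0.0], [-0.003, -0.014, -1.0]]
contact_force: [-18.9, 5.9, 15.0]
finger_gap: 0.2
grasp_force: 10.0
```

Request:
{"api": "jog_arm", "payload": {"deltas": [0,0,-1,0,0,0,0,0,0,-4,0,0,0,0,0,0,-8,0,0,0,0,0,0,-8,0,0,0,0,0,0,-8,0,0,0,0,0,0,-8,-5,0,0,0,0,0,-8,-10,0,0,0,0,0,-8,-14,0,0,0,0,0,-8,-14,0,0,0,0,0,-8,-14,0,0,0]}}

```text
clock: 12.98
eef_pos: [463.1, 2.1, 191.2]
orientation: [[0.225, 0.974, 0.001], [0.974, -0.225, 0.0], [0.0, 0.001, -1.0]]
contact_force: [0.0, 0.1, 0.3]
finger_gap: 0.2
grasp_force: 0.0
```

Run:
```python
from h import *
s=bot.observe(); print(s["clock"],s["eef_pos"],s["contact_force"])
t=bot.get_image("top"); sc=bot.get_image("scene")
a=cv2.resize(t[110:245,240:340],(400,540),interpolation=cv2.INTER_CUBIC)
b=cv2.resize(sc[190:310,220:320],(400,540),interpolation=cv2.INTER_CUBIC)
cv2.imwrite("pics/e4.png",np.hstack([a,b]))
ct,cs=cam("top"),cam("scene")
for n,p in dict(peg=[0,104,95],padL=[-45,28,85],padR=[-45,-28,85],tin=[141,0,52],pusher=[108,0,40]).items():
    print(n,((proj(ct,world(p))-[240,110]+.4)*4).round(0),((proj(cs,world(p))-[220,190]+.4)*[4,4.5]+[400,0]).round(0))
```

```text
12.975 [463.08810245   2.05318343 191.21736216] [0.00514415 0.08145577 0.28504003]
peg [ 56. 301.] [748. 161.]
padL [163. 401.] [643. 106.]
padR [253. 421.] [560.  91.]
tin [268. 129.] [523. 360.]
pusher [257. 183.] [538. 334.]
```

View pics/e4.png

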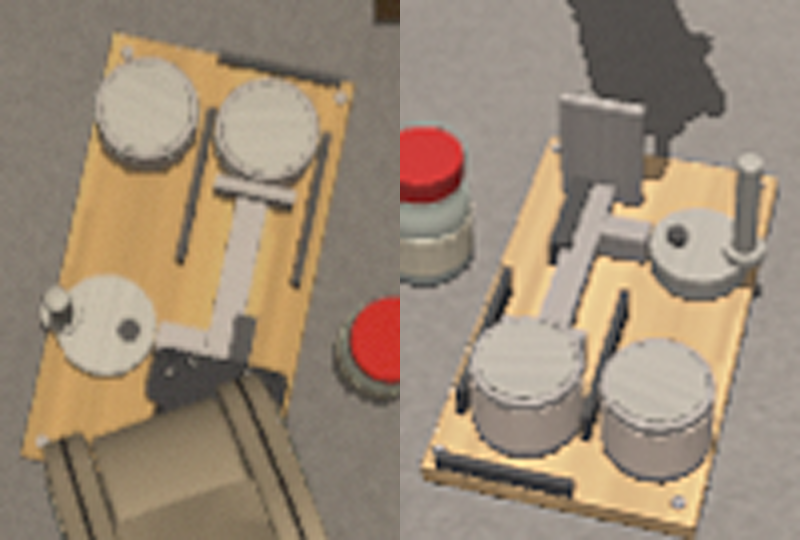

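Everything sits where it should. The tin is at crop (266,130), predicted (268,129). The paddle's top edge is at (560,93) to (643,106), as predicted for fully home. The peg is at (750,160), which is the low point, and the hand is clear.

```bash
python3 -c "
from bench import bot
print(bot.hand_in())"
```

```text
the job is handed in; nothing more can be done
None
```

The job is handed in at about 13 s: I turned the cam to its low point, then pushed the slide home against its stop, which put the tin at the end of its lane. My last pictures match all three positions, and the hand is clear; the hand-in returned no verdict.

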